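# Put the boot dryer back together and hold its start knob down

## Robot

A 6-joint arm with a two-finger parallel gripper is mounted at the origin on the work surface. World frame = base frame: x ahead of the robot, y to its left, z up, the work surface at z = 0. Lengths are in m, angles in rad, forces in N, time in s.
With the tool pointing down it reaches from about 0.375 to 0.75 m from the base axis. Payload 9 kg.
Tool frame: the origin (TCP) lies between the finger pads; the fingertips stand 17 mm ahead of it and the grasp point (between the pads) lies 2 mm behind it (ctrl.nose_length is the distance from the TCP to the fingertips, in m); z points along the fingers, y is the line along which they close (so a half turn about z gives the same grasp; the last joint's range is limited). The gripper opens to 85 mm and grips with 20 to 120 N. Pads are 22 mm wide; open, the fingers measure 114 mm over their backs; the gripper's body (76 mm by 85 mm) begins 54 mm behind the grasp point. The pads swing forward as they close: fully open they stand 13 mm farther back than shut.
Start: joints at [1.091, 0.104, 0.097, 1.564, 0, 1.353], TCP at [0.155, 0.58, 0.248] pointing down, gripper open.
Joint ranges: [-2.99, 2.99], [-0.84, 1.86], [-1.1, 1.16], [-1.84, 2.11], [-1.51, 1.56], [-3.14, 3.14]. Speed limits (rad/s): [2.22, 2.22, 2.57, 3.14, 3.14, 3.14].

## Interface

Orientations are given as a unit quaternion [w, x, y, z].
In Python, from workcell import monitor, vision, order, ctrl gives the robot as it stands. The module is installed in compiled form; this text tells all that it offers.
- The arm moves only by the tool send_rows, never from a script. Its argument "rows" is a list of rows, each an object with "slide": the shift along the tool's x, y, z in cm, a list of three; "rotation": the turn, a rotation vector about the tool's x, y, z in degrees, a list of three. In form: [{"slide": [dx, dy, dz], "rotation": [ax, ay, az]}, ...]. A call has 1 to 20 rows; each row shifts and turns the commanded pose from where the row before left it, along the tool's axes as they then stand; what a row does not reach is not made up. A row lasts 1/8 s, in which the tool goes at most 62.5 mm and 10.7 degrees, less where a joint would pass 70% of its speed; a pose out of reach is approached as far as the arm can. A call with a gripper value outside its range is refused whole. "hand" is the finger opening in cm, from 0 to 8.54, set as the call begins (left out, the last holds). The fingers move at their own pace and stop on an object; "squeeze" is the grip in N (left out, the last holds). Time passes only in rows, so rows that do not move let the fingers close. It gives the time, the measured TCP pose, the force, the opening and the grip force at its end, in the units of the state.
- monitor.sense(): the state, without advancing time (a new reading comes with each control period).
- vision.camera(name): name is "side" or "top" or "wrist"; returns a dict with "image" (384x512x3 uint8, blue, green, red), "fx", "fy", "cx", "cy" (pixels), "R" (3x3) and "t" (3): a world point X has camera coordinates R X + t; the wrist camera has in their place "T_tool_cam" (4x4, takes a point from camera to tool coordinates, whose origin is the TCP and whose axes are the flange's). Camera axes: x right, y down, z forward; pixel columns grow to the right and rows downward; lengths in m; the calibration is good to about 2 mm. A picture is of the moment at which its call begins: read the wrist's pose just before it. There is no depth.
- order.sign_off(): hands the job in; it is judged then, once.
The state is a dict: "time": time; "joint_pos": joint angles; "qd": joint speeds; "joint_torque": joint torques, N m; "ee_pos": TCP position; "ee_rot": TCP orientation; "contact_force": force on the tool from outside, world axes, zero at the start; "ft_torque": the same for the moment, N m; "width": opening from 0.0 (shut) to 1.0 (fully open); "grasp_force": force on a finger pad.
Only numpy, scipy, OpenCV 4.12 (cv2) and the standard library are available. Lean on these libraries where they do the work, as an engineer would, in place of code of your own. Each camera call takes 0.05 s, during which the arm holds its last target. There are 200 camera calls.

## Task

Get the boot dryer going again after its cleaning: first slide the flat air filter out of its drying stand and edgewise down into the slot in the dryer's top, fully home. Then turn the loose knob so that its bore matches the flat of the D-shaped spindle on the dryer, push it fully onto the spindle, press it all the way down against the start spring and finish while still holding it pressed down with the gripper. Leave the mug, the boot brush and the flashlight where they are.

Things in the scene. Friction and masses are not known exactly. Their poses are not given: they have to be found in the camera images.
- dryer: Boot dryer, a fixed grey plastic box 240 (x) x 320 (y) x 70 high with a level top. Origin: centre of its underside; z up; -x is the side facing the robot. In its top the filter slot is at x -60, y +90 and the spindle at x -60, y -100; two round air tubes (up to 60 in diameter, rising 117 above the top) stand at x +75, y -30 and +130.
- filter: Flat white plastic filter cassette, upright in the wooden stand, 80 g. Plate 8 thick (x) x 90 long (y) x 48 high with grey ribs; above it a grip rim 14 thick x 100 long x 26 high (48 to 74 up), overhanging all round. Origin: centre of the plate's bottom edge; z up. Fits its slots either way round. Grip the rim across its 14 mm.
- stand: Fixed wooden drying stand, block 44 (x) x 112 (y) x 34 high, with a slot along y, 12 x 94 wide and 28 deep, in which the filter stands on the slot's floor 6 above the bench. Origin: centre of its underside. z up.
- slot (a point): Centre of the mouth of the filter slot in the dryer's top face, 70 mm above the bench. The slot is 11 wide (x) and 93 long (y), straight down, 56 deep. Fully home, the filter's rim rests on the dryer's top, so the filter's origin lies 48 below this point. Axes are the dryer's: y along the slot, z up.
- spindle_tip (a point): Tip, on the axis, of the upright steel D-shaped spindle on the dryer, 108 above the bench when up; moves down with it. Diameter 18, one deep flat 1.5 from the axis on the -x side (the dryer's axes; it faces the robot); the round side tapers in by 1.2 over the top 4 mm, the flat does not. Stands 30 out of a fixed collar 40 in diameter, 8 high. It does not turn.
- spindle (a joint): How far the spindle is pressed down, in m: 0 up, 0.008 at its stop. A spring pushes back with 3 N at the start of the travel and 7 N at the stop; let go, it comes up again.
- knob: Loose silver-grey plastic knob on the bench, bore down, 70 g. Skirt and cap 56 in diameter, 24 high; on it a bar grip 13 thick (y), x -24 to +22, 24 to 46 up; a low pointer nib juts to x -40. Origin: underside centre, on the bore's axis; z up. D bore 21 in diameter, 18 deep, its flat 3 from the axis on the -x (pointer) side. Fully on: underside 18 below the spindle's tip.
- knob_pointer (a point): End of the knob's pointer nib (6 wide, 24 to 32 above the underside): 40 from the axis on the knob's -x side, 28 up. Same axes as the knob. The knob goes on freely only when the pointer points the way the spindle's flat faces, to within about 10 degrees.
- mug: Red ceramic mug, 80 diameter, 95 high, upright, bystander. Origin: centre of the underside.
- brush: Wooden boot brush 60 x 170 (y) x 48 high lying on its bristles, bystander. Origin: centre of the underside.
- flashlight: Yellow flashlight lying along its x, 160 long, head 48 in diameter, bystander. Origin: on the bench below its middle.
Things that resemble listed ones, but are neither listed nor needed, are in the scene too. Of the things that look like the filter, the smallest one is meant.

How it is judged:
By the outcome, as a careful person would: the job done as asked, in the order asked, and still so for the second after the job is handed in, while the arm keeps its last pose, push and grip.
It also fails if it takes over 72 s, if anything falls off the work surface, if the arm or the gripper's body presses on something with over 40 N, if the wrist force passes 120 N, or if a joint passes its speed limit or range.

## Working session

There is one attempt and no reset: what is moved stays moved. The work goes in short steps, Python scripts to look and compute and a tool call to move; the robot and the scene stay as the last step left them, time stands still between calls to the robot, and variables do not carry over. Pictures are saved under pics/ and viewed, at most 10 in all, crops included, and the job is handed in when it is done.

Besides the shell and the picture viewer there is one more tool, called after ">>>" as name(argument=value, ...) on one line, values as JSON. send_rows: Moves the arm, as the interface text tells. Its arguments: {"type":"object","properties":{"rows":{"type":"array","items":{"type":"object","properties":{"slide":{"type":"array","items":{"type":"number"}},"rotation":{"type":"array","items":{"type":"number"}}}}},"hand":{"type":"number"},"squeeze":{"type":"number"}},"required":["rows"]}

```bash
mkdir -p pics; cat > h.py <<'E'
import numpy as np, cv2
from scipy.spatial.transform import Rotation as Rn
from workcell import monitor, vision, order, ctrl
def rot(s): q=s["ee_rot"]; return Rn.from_quat([q[1],q[2],q[3],q[0]]).as_matrix()
def cam(n):
    s=monitor.sense(); c=vision.camera(n)
    if n=="wrist":
        T=np.eye(4); T[:3,:3]=rot(s); T[:3,3]=s["ee_pos"]
        M=np.linalg.inv(T@np.array(c["T_tool_cam"])); c["R"]=M[:3,:3]; c["t"]=M[:3,3]
    c["R"]=np.array(c["R"]); c["t"]=np.array(c["t"]); return c
def save(c,f): np.savez(f,**{k:c[k] for k in("fx","fy","cx","cy","R","t")}); cv2.imwrite("pics/"+f+".png",c["image"])
def pix(c,u,v,z):
    d=c["R"].T@np.array([(u-c["cx"])/c["fx"],(v-c["cy"])/c["fy"],1]); o=-c["R"].T@c["t"]
    return o+d*(z-o[2])/d[2]
def proj(c,X):
    p=c["R"]@np.array(X)+c["t"]; return c["fx"]*p[0]/p[2]+c["cx"],c["fy"]*p[1]/p[2]+c["cy"]
def load(f): return dict(np.load(""+f+".npz"))
E
python3 - <<'E'
from h import *
ims=[]
for n in("top","side"):
    c=cam(n); save(c,n); print(n,-c["R"].T@c["t"],c["R"].round(2).tolist(),c["fx"])
E
python3 - <<'E'
from h import *
print(monitor.sense(), ctrl.nose_length)
E
```

```text
top [ 0.38067258 -0.03661326  1.00034387] [[-0.01, -1.0, -0.0], [-0.98, 0.01, -0.18], [0.18, 0.0, -0.98]] 388.0692005317271
side [ 0.00317352 -0.56261982  0.72032607] [[0.7, -0.71, -0.02], [-0.48, -0.46, -0.75], [0.53, 0.54, -0.66]] 362.32820120393455
{'time': 0.1, 'joint_pos': array([1.09129037e+00, 1.04651580e-01, 9.65548676e-02, 1.56388497e+00,
       1.95241855e-06, 1.35306670e+00]), 'qd': array([-4.79640418e-04, -3.07503201e-04,  1.39776883e-03, -9.24334559e-05,
        2.19318173e-04, -9.18515952e-04]), 'joint_torque': array([ 6.64744817e-03, -5.58212614e+01,  5.04716885e+01,  1.33182862e-02,
       -2.92054920e-04,  5.26137751e-05]), 'ee_pos': array([0.15515799, 0.57931193, 0.24759735]), 'ee_rot': array([-2.03375899e-04,  1.30514741e-01,  9.91446192e-01, -5.56692872e-04]), 'contact_force': array([ 0.23263272, -0.10841521, -0.28208615]), 'ft_torque': array([0.00121668, 0.04436939, 0.02188666]), 'grasp_force': 0.0, 'width': 0.9968633782181602} 0.017
```

View pics/top.png

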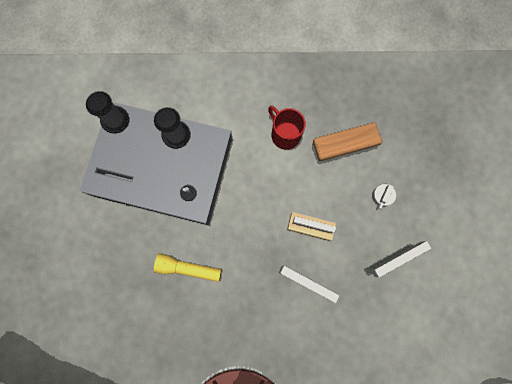

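View pics/side.png

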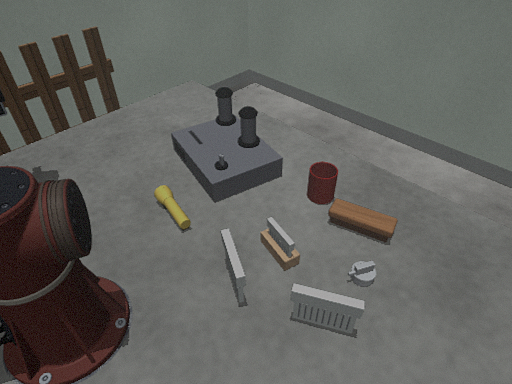

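The top view shows three filter-like things: A at (314,225) in the wooden stand, B at (309,284) and C at (403,258). B and C stand alone and are longer. A is the smallest and is the one in the stand, so I choose A. The knob is at (385,195) and the spindle at (188,192). The slot is at (114,175), the mug at (287,128), the brush at (347,141) and the flashlight at (188,267). I'll check these in one close crop.

```bash
python3 - <<'E'
import cv2,numpy as np
im=cv2.imread("pics/top.png"); o=np.zeros((520,800,3),np.uint8)
def put(x0,x1,y0,y1,k,X,Y):
    a=cv2.resize(im[y0:y1,x0:x1],None,fx=k,fy=k,interpolation=cv2.INTER_CUBIC); o[Y:Y+a.shape[0],X:X+a.shape[1]]=a
put(80,235,90,230,3,0,0); put(280,345,200,250,5,470,0); put(360,410,170,220,5,470,260)
cv2.imwrite("pics/crop1.png",o)
E
```

```text
(no output)
```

View pics/crop1.png

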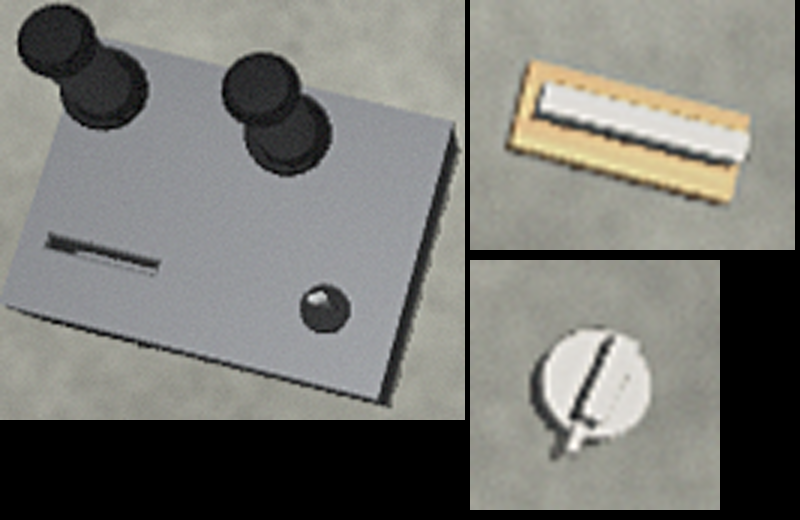

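The crop confirms A: rim ends at (294,219) and (335,229), about 100 mm long. The slot runs (95.7,170)–(133.3,178.7). The spindle collar is at about (188,193), and the knob centre is (385.4,194) with its pointer end at (380.4,208).

```bash
python3 - <<'E'
from h import *
c=load("top")
def yaw(a,b): d=b-a; return np.degrees(np.arctan2(d[1],d[0])),np.linalg.norm(d[:2])
a,b=pix(c,294,219.4,.08),pix(c,335,228.8,.08); print("rim",(a+b)/2,yaw(b,a))
a,b=pix(c,95.7,170,.07),pix(c,133.3,178.7,.07); print("slot",(a+b)/2,yaw(b,a))
P=[pix(c,80+u/3,90+v/3,.07) for u,v in((5,307),(390,402),(455,122))]; print("corners",P,yaw(P[1],P[0]),yaw(P[1],P[2]))
print("collar",pix(c,80+325/3,90+309/3,.078))
k,p=pix(c,385.4,194,.024),pix(c,380.4,208,.03); print("knob",k,p,yaw(k,p))
ctr=(P[0]+P[2])/2; t=np.radians(yaw(P[1],P[0])[0]-90); R=np.array([[np.cos(t),-np.sin(t)],[np.sin(t),np.cos(t)]])
print("ctr",ctr,"slot",ctr[:2]+R@[-.06,.09],"spin",ctr[:2]+R@[-.06,-.1])
s=monitor.sense();print(rot(s).round(3))
c=vision.camera("wrist");print(np.array(c["T_tool_cam"]).round(3),c["fx"])
E
```

```text
rim [ 0.46422814 -0.18523703  0.08      ] (np.float64(76.5961822883693), np.float64(0.09910452131231011))
slot [0.59075955 0.29979911 0.07      ] (np.float64(76.4582312480728), np.float64(0.09631614037200177))
corners [array([0.54644864, 0.37720206, 0.07      ]), array([0.46709797, 0.06361325, 0.07      ]), array([0.70074867, 0.01216196, 0.07      ])] (np.float64(75.79991472570897), np.float64(0.32347252109342356)) (np.float64(-12.418676230679958), np.float64(0.23924857399797142))
collar [0.5415523  0.11595309 0.078     ]
knob [ 0.5447985  -0.37792063  0.024     ] [ 0.50813181 -0.36078864  0.03      ] (np.float64(154.95634730049372), np.float64(0.040471614458649566))
ctr [0.62359865 0.19468201 0.07      ] slot [0.58750975 0.29665059] spin [0.54090107 0.11245604]
[[-0.966  0.259 -0.001]
 [ 0.259  0.966 -0.001]
 [ 0.    -0.001 -1.   ]]
[[-0.001 -0.951 -0.308  0.079]
 [ 1.    -0.001 -0.     0.   ]
 [-0.    -0.308  0.951 -0.124]
 [ 0.     0.     0.     1.   ]] 319.76657251921847
```

>>> send_rows(rows=[{"slide": [-4.7,-2.9,0]},{"slide": [-4.7,-2.9,0]},{"slide": [-4.7,-2.9,0]},{"slide": [-4.7,-2.9,0]},{"slide": [-4.7,-2.9,0]},{"slide": [-4.7,-2.9,0]},{"slide": [-4.7,-2.9,0]},{"slide": [-1.9,-5.1,0]},{"slide": [-1.9,-5.1,0]},{"slide": [-1.9,-5.1,0]},{"slide": [-1.9,-5.1,0]},{"slide": [-1.9,-5.1,0]},{"slide": [-1.9,-5.1,0]},{"slide": [-1.9,-5.1,0]},{"slide": [-1.9,-5.1,0]},{"slide": [-1.9,-5.1,0]}])

```text
invalid input at $.rows[0]: expected keys slide, rotation
```

>>> send_rows(rows=[{"rotation": [0,0,9.8]},{"rotation": [0,0,9.8]},{"rotation": [0,0,9.8]},{"rotation": [0,0,9.8]},{"rotation": [0,0,9.8]},{"rotation": [0,0,9.8]},{"rotation": [0,0,9.8]},{"rotation": [0,0,9.8]},{"rotation": [0,0,9.8]},{"slide": [0,0,0]}])

```text
invalid input at $.rows[0]: expected keys slide, rotation
```

```bash
python3 - <<'E'
from h import *
s=monitor.sense();print(s["time"],s["ee_pos"],rot(s).round(3).tolist())
c=cam("wrist"); save(c,"w1"); print([proj(c,(.464,-.185,.08))])
E
```

```text
0.15 [0.15516481 0.57936522 0.24771954] [[-0.966, 0.259, -0.0], [0.259, 0.966, -0.001], [0.0, -0.001, -1.0]]
[(np.float64(-212.1997521667395), np.float64(518.6355772110348))]
```

View pics/w1.png

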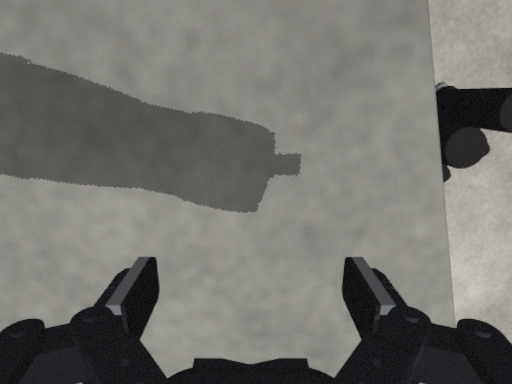

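The move was refused because each row needs both keys. The wrist picture shows only bare bench, the edge at column 435, and the fingers near (145,270) and (360,270). I'll resend with both keys.

>>> send_rows(rows=[{"slide": [-4.7,-2.9,0],"rotation": [0,0,0]},{"slide": [-4.7,-2.9,0],"rotation": [0,0,0]},{"slide": [-4.7,-2.9,0],"rotation": [0,0,0]},{"slide": [-4.7,-2.9,0],"rotation": [0,0,0]},{"slide": [-4.7,-2.9,0],"rotation": [0,0,0]},{"slide": [-4.7,-2.9,0],"rotation": [0,0,0]},{"slide": [-4.7,-2.9,0],"rotation": [0,0,0]},{"slide": [-1.9,-5.1,0],"rotation": [0,0,0]},{"slide": [-1.9,-5.1,0],"rotation": [0,0,0]},{"slide": [-1.9,-5.1,0],"rotation": [0,0,0]},{"slide": [-1.9,-5.1,0],"rotation": [0,0,0]},{"slide": [-1.9,-5.1,0],"rotation": [0,0,0]},{"slide": [-1.9,-5.1,0],"rotation": [0,0,0]},{"slide": [-1.9,-5.1,0],"rotation": [0,0,0]},{"slide": [-1.9,-5.1,0],"rotation": [0,0,0]},{"slide": [-1.9,-5.1,0],"rotation": [0,0,0]}])

```text
time: 2.2
ee_pos: [0.4667, -0.1912, 0.2483]
ee_rot: [0.0, 0.131, 0.991, 0.0]
contact_force: [1.0, 0.9, 0.5]
width: 1.003
grasp_force: 0.0
```

>>> send_rows(rows=[{"slide": [0,0,0],"rotation": [0,0,9.8]},{"slide": [0,0,0],"rotation": [0,0,9.8]},{"slide": [0,0,0],"rotation": [0,0,9.8]},{"slide": [0,0,0],"rotation": [0,0,9.8]},{"slide": [0,0,0],"rotation": [0,0,9.8]},{"slide": [0,0,0],"rotation": [0,0,9.8]},{"slide": [0,0,0],"rotation": [0,0,9.8]},{"slide": [0,0,0],"rotation": [0,0,9.8]},{"slide": [0,0,0],"rotation": [0,0,9.8]},{"slide": [0,0,0],"rotation": [0,0,0]}])

```text
time: 3.45
ee_pos: [0.4669, -0.1892, 0.2482]
ee_rot: [-0.0, 0.783, 0.622, 0.0]
contact_force: [0.8, 0.3, -0.1]
width: 1.002
grasp_force: 0.0
```

```bash
python3 - <<'E'
from h import *
s=monitor.sense();print(s["time"],s["ee_pos"],rot(s).round(3).tolist())
c=cam("wrist"); save(c,"w2"); print([proj(c,(.464,-.185,.08))])
E
```

```text
3.45 [ 0.46687544 -0.18922535  0.24818035] [[0.227, 0.974, -0.0], [0.974, -0.227, 0.0], [0.0, -0.0, -1.0]]
[(np.float64(246.30742729281857), np.float64(178.16896917310967))]
```

View pics/w2.png

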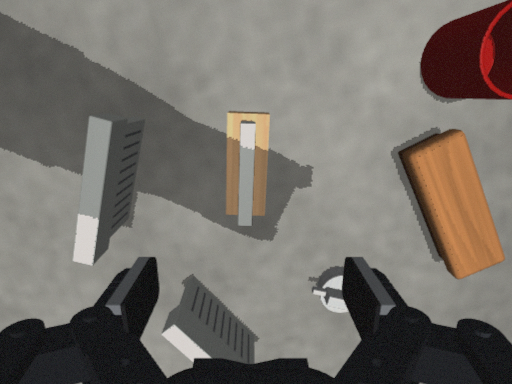

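The wrist view shows the filter rim in its stand from (247.5,123) to (245,225). The two larger decoys are at (100,190) and (210,330), and the knob is partly hidden at (335,290).

```bash
python3 - <<'E'
from h import *
c=load("w2"); im=cv2.imread("pics/w2.png").astype(int)
for v in(130,140,150,160,170,180,190,200,210,220):
    r=im[v,215:285]; g=(r.max(1)-r.min(1)<12)&(r.mean(1)>70); x=np.where(g)[0]; x=x[(x>18)&(x<46)]; print(v,215+x.min(),215+x.max(),end="; ")
a,b=pix(c,247.8,122.5,.08),pix(c,245,226,.08); d=a-b
print("\nrim",(a+b)/2,np.degrees(np.arctan2(d[1],d[0])),np.linalg.norm(d))
s=monitor.sense(); print("tool-frame d",rot(s).T@((a+b)/2-s["ee_pos"]))
E
```

```text
130 241 254; 140 241 253; 150 240 253; 160 240 253; 170 240 253; 180 239 252; 190 239 252; 200 239 252; 210 239 251; 220 234 260; 
rim [ 0.4643037  -0.18380773  0.08      ] 75.1190277843067 0.10015503073136912
tool-frame d [ 0.0046847  -0.0037075   0.16818293]
```

>>> send_rows(rows=[{"slide": [0.45,-0.37,3.5],"rotation": [0,0,1.5]},{"slide": [0,0,5],"rotation": [0,0,0]},{"slide": [0,0,5],"rotation": [0,0,0]},{"slide": [0,0,3],"rotation": [0,0,0]},{"slide": [0,0,1],"rotation": [0,0,0]},{"slide": [0,0,0],"rotation": [0,0,0]}], hand=6)

```text
time: 4.25
ee_pos: [0.4644, -0.1841, 0.0736]
ee_rot: [-0.0, 0.791, 0.611, 0.0]
contact_force: [0.4, 0.9, -0.1]
width: 0.703
grasp_force: 0.0
```

>>> send_rows(rows=[{"slide": [0,0,0],"rotation": [0,0,0]},{"slide": [0,0,0],"rotation": [0,0,0]},{"slide": [0,0,0],"rotation": [0,0,0]},{"slide": [0,0,0],"rotation": [0,0,0]},{"slide": [0,0,0],"rotation": [0,0,0]},{"slide": [0,0,0],"rotation": [0,0,0]}], hand=0, squeeze=50)

```text
time: 5.0
ee_pos: [0.4648, -0.1844, 0.0744]
ee_rot: [0.001, 0.792, 0.611, 0.0]
contact_force: [-1.8, 0.1, 6.6]
width: 0.152
grasp_force: 49.3
```

>>> send_rows(rows=[{"slide": [0,0,-0.5],"rotation": [0,0,0]},{"slide": [0,0,-1],"rotation": [0,0,0]},{"slide": [0,0,-2],"rotation": [0,0,0]},{"slide": [0,0,-4],"rotation": [0,0,0]},{"slide": [0,0,-5],"rotation": [0,0,0]},{"slide": [0,0,-5],"rotation": [0,0,0]},{"slide": [4,0,0],"rotation": [0,0,0]},{"slide": [5,0,0],"rotation": [0,0,0]},{"slide": [5,0,0],"rotation": [0,0,0]},{"slide": [5,0,0],"rotation": [0,0,0]},{"slide": [5,0,0],"rotation": [0,0,0]},{"slide": [5,0,0],"rotation": [0,0,0]},{"slide": [5,0,0],"rotation": [0,0,0]},{"slide": [4,-0.3,0],"rotation": [0,0,0]},{"slide": [2,0,0],"rotation": [0,0,0]},{"slide": [0,0,0],"rotation": [0,0,0]},{"slide": [0,0,0],"rotation": [0,0,0]}])

```text
time: 7.12
ee_pos: [0.563, 0.2026, 0.2485]
ee_rot: [0.0, 0.792, 0.611, -0.0]
contact_force: [-0.7, -0.5, -0.8]
width: 0.152
grasp_force: 48.9
```

```bash
python3 - <<'E'
from h import *
c=cam("wrist"); save(c,"w3"); print([proj(c,(.588,.298,.07))])
E
```

```text
[(np.float64(250.14567305628458), np.float64(70.51427469005723))]
```

View pics/w3.png

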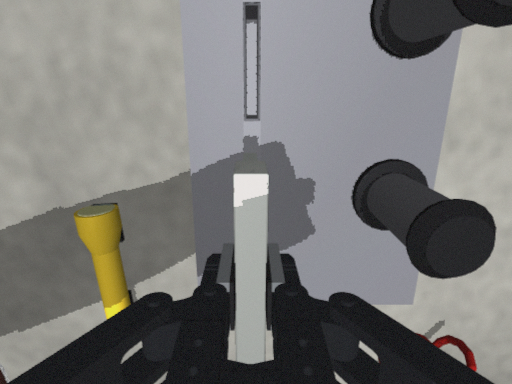

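The slot mouth appears as a dark frame from about (252,2) to (252,119), with the held filter's rim below it at (252,175)–(252,360). I'll extract its edges precisely.

```bash
python3 - <<'E'
from h import *
c=load("w3"); im=cv2.imread("pics/w3.png"); g=cv2.cvtColor(im,cv2.COLOR_BGR2GRAY).astype(int)
for v in(30,60,100): print(v,g[v,238:268].tolist())
print(g[0:12,252].tolist(),g[105:145,252].tolist(), g[105:145,256].tolist()); print(g[165:185,250].tolist())
print([[round(x) for x in g[v,228:276]] for v in(185,260,)])
for p in((252,2.5),(252,119),(244,60),(260.5,60),(182,2),(196,300)): print(p,pix(c,*p,.07).round(4))
E
```

```text
30 [163, 164, 166, 164, 155, 128, 111, 101, 137, 174, 176, 175, 172, 174, 175, 173, 175, 174, 152, 80, 94, 116, 135, 165, 163, 166, 164, 163, 164, 163]
60 [165, 163, 162, 165, 163, 145, 109, 102, 117, 175, 176, 175, 176, 176, 176, 176, 177, 174, 148, 70, 94, 117, 135, 165, 164, 164, 163, 165, 162, 162]
100 [161, 161, 161, 162, 162, 152, 117, 103, 118, 176, 175, 176, 174, 178, 173, 175, 176, 173, 150, 79, 108, 128, 148, 161, 162, 161, 160, 159, 159, 160]
[169, 159, 119, 106, 99, 69, 45, 50, 48, 49, 42, 46] [176, 173, 176, 176, 177, 175, 176, 177, 174, 158, 83, 59, 60, 85, 126, 132, 155, 174, 173, 175, 173, 173, 176, 176, 173, 172, 174, 173, 172, 171, 169, 139, 104, 102, 105, 105, 101, 104, 100, 104] [114, 151, 151, 153, 152, 139, 95, 113, 149, 134, 76, 59, 60, 85, 124, 136, 162, 172, 174, 175, 172, 174, 173, 171, 173, 176, 174, 173, 173, 173, 159, 127, 124, 101, 104, 104, 105, 103, 102, 104]
[102, 102, 102, 103, 102, 104, 99, 98, 142, 214, 230, 229, 229, 230, 229, 229, 229, 230, 229, 230]
[[99, 100, 101, 97, 97, 158, 225, 230, 229, 229, 229, 230, 229, 230, 229, 228, 229, 230, 230, 229, 230, 229, 229, 230, 229, 229, 229, 229, 229, 228, 230, 228, 230, 229, 228, 229, 230, 230, 229, 218, 162, 97, 98, 97, 99, 97, 99, 98], [78, 79, 79, 67, 29, 31, 99, 160, 170, 172, 173, 172, 172, 173, 172, 171, 173, 172, 173, 172, 171, 173, 174, 173, 171, 168, 171, 171, 171, 168, 171, 171, 171, 172, 170, 172, 170, 163, 129, 46, 31, 52, 81, 80, 74, 78, 81, 80]]
(252, 2.5) [0.6029 0.3485 0.07  ]
(252, 119) [0.579  0.2573 0.07  ]
(244, 60) [0.585  0.3076 0.07  ]
(260.5, 60) [0.5989 0.304  0.07  ]
(182, 2) [0.5468 0.3637 0.07  ]
(196, 300) [0.4693 0.0837 0.07  ]
```

```bash
python3 - <<'E'
from h import *
c=load("w3"); s=monitor.sense(); R=rot(s); p=s["ee_pos"]; print(p,s["ee_rot"].round(4),c["cx"],c["cy"])
T=lambda u,v,z:(R.T@(pix(c,u,v,z)-p)).round(4)
for d in(.0065,): print("rim end",T(250.7,173.3,p[2]+d),"185",T(250.75,185,p[2]+d),"260",T(250.,260,p[2]+d))
for q in((251.7,1.5),(251.7,121),(251.7,4.5),(251.7,115.5)): print("slot",T(*q,.07))
# also the bevel's inner
ct=load("top")
def P(X): return proj(ct,X)
print("top: slot ends px",[np.round(P(p+R@np.append(T(251.7,v,.07)[:2],.07-p[2]+0)*[1,1,1]),1) for v in(1.5,121)])
E
```

```text
[0.56301426 0.2024543  0.24853626] [ 1.000e-04  7.921e-01  6.104e-01 -0.000e+00] 250.17358146739636 197.2141135562219
rim end [ 0.0509  0.0002 -0.0065] 185 [ 0.0463  0.0002 -0.0065] 260 [ 0.0141 -0.0001 -0.0065]
slot [0.1521 0.0011 0.1785]
slot [0.0554 0.0012 0.1785]
slot [0.15   0.0011 0.1785]
slot [0.0603 0.0012 0.1785]
top: slot ends px [array([  3.1, 117. ]), array([ 61.9, 131.6])]
```

>>> send_rows(rows=[{"slide": [0,0.1,4],"rotation": [0,0,0]},{"slide": [0,0,4],"rotation": [0,0,0]},{"slide": [0,0,1],"rotation": [0,0,0]},{"slide": [0,0,0],"rotation": [0,0,0]},{"slide": [0,0,0],"rotation": [0,0,0]}])

```text
time: 7.8
ee_pos: [0.5649, 0.2033, 0.1605]
ee_rot: [0.001, 0.792, 0.611, 0.001]
contact_force: [0.1, -0.3, -0.5]
width: 0.152
grasp_force: 48.9
```

```bash
python3 - <<'E'
from h import *
c=cam("wrist"); save(c,"w4"); s=monitor.sense(); R=rot(s); p=s["ee_pos"]; print(p)
g=cv2.cvtColor(c["image"],cv2.COLOR_BGR2GRAY).astype(int)
u,v=proj(c,p+R@[.058,.0001,p[2]-.07]); print("pred near end",u,v)
v=int(v); print([(i,x) for i,x in zip(range(v-20,v+20),g[v-20:v+20,int(u)+2].tolist())])
for r in(20,60): print(r,[(i,x) for i,x in zip(range(235,270),g[r,235:270].tolist())])
cv2.imwrite("pics/w4c.png",cv2.resize(c["image"][0:260,150:350],None,fx=2.3,fy=2.3))
E
```

```text
[0.56493753 0.20337447 0.1603882 ]
pred near end 250.27611715626873 127.384773699127
[(107, 175), (108, 173), (109, 174), (110, 174), (111, 174), (112, 176), (113, 174), (114, 177), (115, 175), (116, 172), (117, 173), (118, 172), (119, 175), (120, 175), (121, 176), (122, 168), (123, 128), (124, 62), (125, 57), (126, 60), (127, 56), (128, 58), (129, 70), (130, 103), (131, 124), (132, 115), (133, 122), (134, 172), (135, 174), (136, 175), (137, 175), (138, 174), (139, 173), (140, 171), (141, 171), (142, 171), (143, 172), (144, 156), (145, 103), (146, 101)]
20 [(235, 159), (236, 144), (237, 92), (238, 116), (239, 104), (240, 71), (241, 94), (242, 150), (243, 171), (244, 170), (245, 172), (246, 174), (247, 173), (248, 173), (249, 172), (250, 170), (251, 174), (252, 174), (253, 173), (254, 171), (255, 164), (256, 120), (257, 59), (258, 94), (259, 117), (260, 115), (261, 135), (262, 163), (263, 156), (264, 160), (265, 158), (266, 156), (267, 159), (268, 157), (269, 159)]
60 [(235, 160), (236, 153), (237, 132), (238, 110), (239, 113), (240, 98), (241, 53), (242, 113), (243, 174), (244, 174), (245, 173), (246, 176), (247, 176), (248, 176), (249, 176), (250, 175), (251, 177), (252, 176), (253, 175), (254, 174), (255, 151), (256, 82), (257, 65), (258, 98), (259, 115), (260, 121), (261, 144), (262, 159), (263, 158), (264, 158), (265, 155), (266, 158), (267, 155), (268, 156), (269, 158)]
```

View pics/w4c.png

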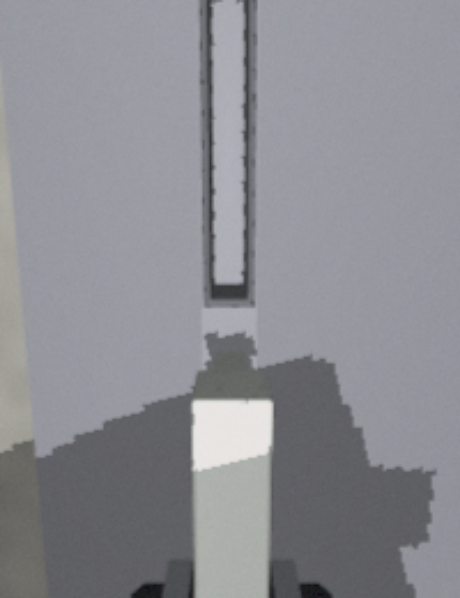

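The crop shows the slot with a bevelled rim. The bevel's near end is at row 133.5 and the mouth's near end is at row 129.5, at about column 249. The filter rim starts at about row 174.

```bash
python3 - <<'E'
from h import *
c=load("w4"); im=cv2.imread("pics/w4.png"); g=cv2.cvtColor(im,cv2.COLOR_BGR2GRAY).astype(int)
s=monitor.sense(); R=rot(s); p=s["ee_pos"]
T=lambda u,v,z:(R.T@(pix(c,u,v,z)-p)).round(4)
print("end",g[165:180,250].tolist()); 
for r in(185,240): print(r,[(i,x) for i,x in zip(range(228,274),g[r,228:274].tolist()) if i<240 or i>260])
for q in((249,129.6,.068),(249,133.6,.07),(248.8,20,.07),(249,60,.07),(249.1,110,.07)): print(q,T(*q))
print(s["ee_pos"],s["ee_rot"])
E
```

```text
end [101, 102, 103, 104, 105, 103, 104, 105, 141, 214, 230, 230, 230, 229, 228]
185 [(228, 98), (229, 99), (230, 101), (231, 98), (232, 99), (233, 158), (234, 224), (235, 230), (236, 230), (237, 230), (238, 230), (239, 230), (261, 229), (262, 229), (263, 230), (264, 230), (265, 229), (266, 230), (267, 222), (268, 171), (269, 99), (270, 98), (271, 96), (272, 96), (273, 99)]
240 [(228, 98), (229, 96), (230, 97), (231, 97), (232, 101), (233, 97), (234, 125), (235, 160), (236, 173), (237, 173), (238, 175), (239, 176), (261, 174), (262, 173), (263, 172), (264, 173), (265, 170), (266, 146), (267, 116), (268, 97), (269, 98), (270, 99), (271, 97), (272, 96), (273, 95)]
(249, 129.6, 0.068) [ 0.0563 -0.0008  0.0925]
(249, 133.6, 0.07) [ 0.0539 -0.0007  0.0904]
(248.8, 20, 0.07) [ 0.1211 -0.0007  0.0905]
(249, 60, 0.07) [ 0.099  -0.0007  0.0905]
(249.1, 110, 0.07) [ 0.0691 -0.0007  0.0905]
[0.56493753 0.20337447 0.1603882 ] [6.99077380e-04 7.91803663e-01 6.10774023e-01 1.25034664e-03]
```

>>> send_rows(rows=[{"slide": [4,0,0],"rotation": [0,0,0]},{"slide": [4,-0.1,0],"rotation": [0,0,0]},{"slide": [2.2,0,0],"rotation": [0,0,0]},{"slide": [0,0,0],"rotation": [0,0,0]},{"slide": [0,0,0],"rotation": [0,0,0]},{"slide": [0,0,0],"rotation": [0,0,0]}])

```text
time: 8.6
ee_pos: [0.589, 0.3015, 0.1588]
ee_rot: [0.0, 0.792, 0.611, 0.0]
contact_force: [0.5, -0.5, -0.4]
width: 0.148
grasp_force: 49.0
```

>>> send_rows(rows=[{"slide": [0.1,0.05,0.5],"rotation": [0,0,0]},{"slide": [0,0,0.8],"rotation": [0,0,0]},{"slide": [0,0,0.6],"rotation": [0,0,0]},{"slide": [0,0,0.5],"rotation": [0,0,0]},{"slide": [0,0,0.5],"rotation": [0,0,0]},{"slide": [0,0,0.3],"rotation": [0,0,0]}])

```text
time: 9.35
ee_pos: [0.5896, 0.3031, 0.1259]
ee_rot: [0.0, 0.792, 0.611, -0.0]
contact_force: [0.9, -0.6, -0.3]
width: 0.152
grasp_force: 49.2
```

>>> send_rows(rows=[{"slide": [0,0,0.8],"rotation": [0,0,0]},{"slide": [0,0,0.8],"rotation": [0,0,0]},{"slide": [0,0,0.8],"rotation": [0,0,0]},{"slide": [0,0,0.5],"rotation": [0,0,0]},{"slide": [0,0,0.3],"rotation": [0,0,0]},{"slide": [0,0,0.2],"rotation": [0,0,0]},{"slide": [0,0,0],"rotation": [0,0,0]}])

```text
time: 10.22
ee_pos: [0.5895, 0.3031, 0.0922]
ee_rot: [-0.0, 0.792, 0.611, -0.0]
contact_force: [1.1, -0.1, -1.3]
width: 0.153
grasp_force: 49.1
```

>>> send_rows(rows=[{"slide": [0,0,0.15],"rotation": [0,0,0]},{"slide": [0,0,0.15],"rotation": [0,0,0]},{"slide": [0,0,0.1],"rotation": [0,0,0]},{"slide": [0,0,0],"rotation": [0,0,0]}])

```text
time: 10.72
ee_pos: [0.5897, 0.3032, 0.0904]
ee_rot: [0.0, 0.792, 0.611, 0.0]
contact_force: [-5.7, -2.9, 13.3]
width: 0.152
grasp_force: 51.2
```

>>> send_rows(rows=[{"slide": [0,0,0],"rotation": [0,0,0]},{"slide": [0,0,0],"rotation": [0,0,0]},{"slide": [0,0,0],"rotation": [0,0,0]},{"slide": [0,0,-2],"rotation": [0,0,0]},{"slide": [0,0,-5],"rotation": [0,0,0]},{"slide": [0,0,-5],"rotation": [0,0,0]},{"slide": [0,0,-3.5],"rotation": [0,0,0]},{"slide": [0,0,-0.5],"rotation": [0,0,0]},{"slide": [0,0,0],"rotation": [0,0,0]}], hand=6)

```text
time: 11.85
ee_pos: [0.5897, 0.3032, 0.2488]
ee_rot: [0.0, 0.792, 0.611, 0.0]
contact_force: [0.2, -0.4, 0.1]
width: 0.706
grasp_force: 0.0
```

```bash
python3 - <<'E'
from h import *
c=cam("wrist"); save(c,"w5"); cs=cam("side"); save(cs,"s5"); s=monitor.sense(); p=s["ee_pos"]; print(p)
g=cv2.cvtColor(c["image"],cv2.COLOR_BGR2GRAY)
m=cv2.inRange(c["image"],(205,205,205),(255,255,255))
n,l,st,ce=cv2.connectedComponentsWithStats(m); 
for i in range(1,n):
    if st[i,4]>300: print(st[i],ce[i])
R=rot(s); o=p+0
ax=R[:,0]; ay=R[:,1]
for z in(.096,.106): # home / 10 mm high
    q=[.5897,.3032,z]; print(z,[np.round(proj(c,np.array(q)+a*(ax*.05+.0009*ax)+b*ay*.007),1).tolist() for a,b in((-1,-1),(-1,1),(1,-1),(1,1))])
a=c["image"][60:340,150:350]; b=cs["image"][70:220,150:300]
o=np.zeros((560,800,3),np.uint8); a=cv2.resize(a,None,fx=2,fy=2); b=cv2.resize(b,None,fx=2.6,fy=2.6)
o[:a.shape[0],:400]=a; o[:b.shape[0],405:405+b.shape[1]]=b; cv2.imwrite("pics/fil.png",o)
E
```

```text
[0.58905542 0.30297075 0.24700492]
0.096 [[242.8, 237.8], [257.6, 237.8], [241.9, 128.7], [258.4, 128.7]]
0.106 [[242.6, 242.5], [257.8, 242.5], [241.6, 130.0], [258.7, 130.0]]
```

View pics/fil.png

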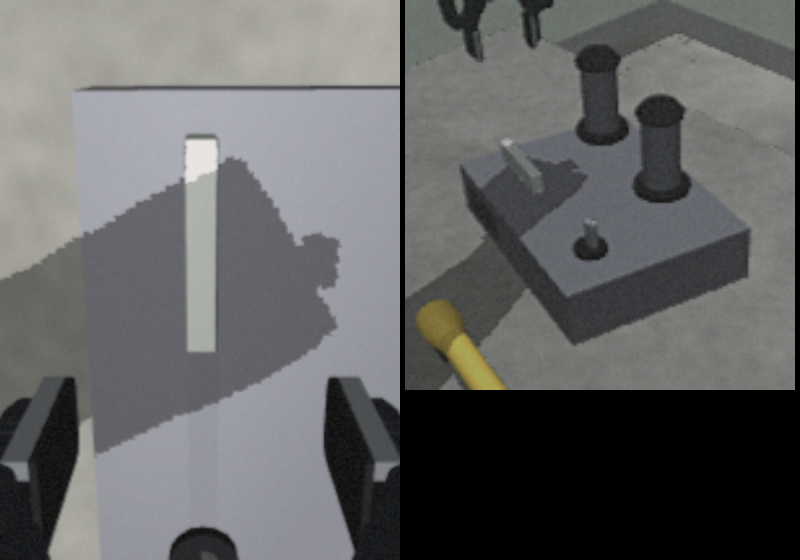

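The filter is home: its rim spans rows 128.5–236, where I predicted 128.7–237.8 for seated, and the side view shows it low on the top. Next is the knob.

>>> send_rows(rows=[{"slide": [-3,0.5,0],"rotation": [0,0,0]},{"slide": [-5.3,1,0],"rotation": [0,0,0]},{"slide": [-5.3,1,0],"rotation": [0,0,0]},{"slide": [-5.3,1,0],"rotation": [0,0,0]},{"slide": [-5.3,1,0],"rotation": [0,0,0]},{"slide": [-5.3,1,0],"rotation": [0,0,0]},{"slide": [-5.3,1,0],"rotation": [0,0,0]},{"slide": [-5.3,1,0],"rotation": [0,0,0]},{"slide": [-5.3,1,0],"rotation": [0,0,0]},{"slide": [-5.3,1,0],"rotation": [0,0,0]},{"slide": [-5.3,1,0],"rotation": [0,0,0]},{"slide": [-5.3,1,0],"rotation": [0,0,0]},{"slide": [-5.3,1,0],"rotation": [0,0,0]},{"slide": [-3.5,0.5,0],"rotation": [0,0,0]}])

```text
time: 13.7
ee_pos: [0.5363, -0.4098, 0.2462]
ee_rot: [-0.001, 0.792, 0.61, -0.0]
contact_force: [0.4, 0.9, 0.5]
width: 0.704
grasp_force: 0.0
```

>>> send_rows(rows=[{"slide": [0,0,0],"rotation": [0,0,-10]},{"slide": [0,0,0],"rotation": [0,0,-10]},{"slide": [0,0,0],"rotation": [0,0,-10]},{"slide": [0,0,0],"rotation": [0,0,-10]},{"slide": [0,0,0],"rotation": [0,0,-10]},{"slide": [0,0,0],"rotation": [0,0,-10]},{"slide": [0,0,0],"rotation": [0,0,-10]},{"slide": [0,0,0],"rotation": [0,0,-9.6]},{"slide": [0,0,0],"rotation": [0,0,0]},{"slide": [0,0,0],"rotation": [0,0,0]}])

```text
time: 14.95
ee_pos: [0.5372, -0.4077, 0.2475]
ee_rot: [-0.0, 0.219, 0.976, 0.0]
contact_force: [0.6, 0.2, 0.4]
width: 0.696
grasp_force: 0.0
```

```bash
python3 - <<'E'
from h import *
s=monitor.sense();p=s["ee_pos"]; R=rot(s); print(p,R[:,1])
c=cam("wrist"); save(c,"w6"); print(proj(c,(.545,-.378,.024)))
cv2.imwrite("pics/w6c.png",cv2.resize(c["image"][80:280,150:350],None,fx=3,fy=3,interpolation=cv2.INTER_CUBIC))
E
```

```text
[ 0.53721171 -0.40767489  0.24747867] [4.27535232e-01 9.03998508e-01 5.67980821e-04]
(np.float64(277.1722403356902), np.float64(163.75153473637155))
```

View pics/w6c.png

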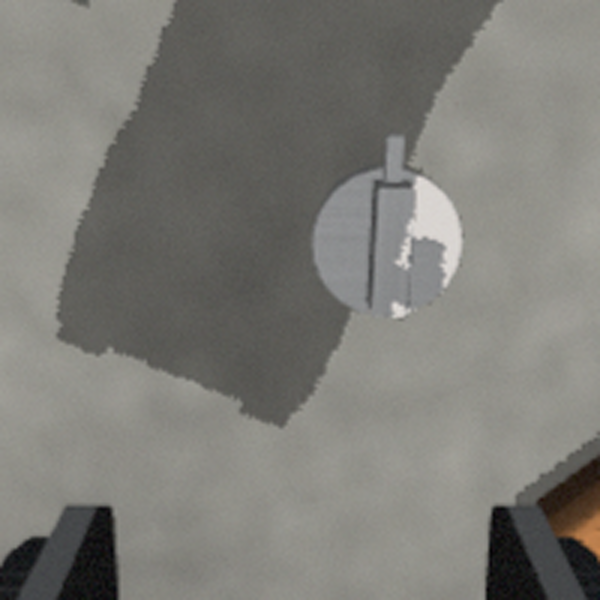

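The crop shows the skirt centre at (279.2,161), the pointer end at (282,125), and the bar from (281.9,142) to (280.0,181) in full-image pixels. The knob is nearly aligned with the tool.

```bash
python3 - <<'E'
from h import *
c=load("w6"); s=monitor.sense();p=s["ee_pos"]; R=rot(s)
A=lambda d:np.degrees(np.arctan2(d[1],d[0]))
k=pix(c,279.2,161,.024); q=pix(c,282,125.3,.032); print("knob",k,"ptr",q,A(q-k),np.linalg.norm((q-k)[:2]))
a,b=pix(c,150+395.5/3,80+187/3,.046),pix(c,150+390/3,80+303/3,.046); print("bar",a,b,A(a-b), (a+b)/2)
d=[a,b]; print("tool xdir",A(R[:,0]))
u=(a-b)/np.linalg.norm(a-b); print("bar-line offset of skirt centre",np.cross(u[:2],(k-b)[:2]))
print("d tool",R.T@(k-p))
m=lambda f:pix(load("top"),*f)
E
```

```text
knob [ 0.54313692 -0.37473297  0.024     ] ptr [ 0.50812445 -0.35690676  0.032     ] 153.01759275127907 0.039289268920607724
bar [ 0.52183048 -0.36453136  0.046     ] [ 0.5581638 -0.3825119  0.046    ] 153.67022736410158 [ 0.53999714 -0.37352163  0.046     ]
tool xdir 154.7240483978725
bar-line offset of skirt centre -0.0003069414185942554
d tool [0.00859065 0.03224676 0.22370115]<stdin>:7: DeprecationWarning: Arrays of 2-dimensional vectors are deprecated. Use arrays of 3-dimensional vectors instead. (deprecated in NumPy 2.0)
```

>>> send_rows(rows=[{"slide": [0.8,3.2,2],"rotation": [0,0,0]},{"slide": [0,0,5],"rotation": [0,0,1.3]},{"slide": [0,0,5],"rotation": [0,0,0]},{"slide": [0,0,4],"rotation": [0,0,0]},{"slide": [0,0,2],"rotation": [0,0,0]},{"slide": [0,0,1],"rotation": [0,0,0]},{"slide": [0,0,0],"rotation": [0,0,0]}], hand=5)

```text
time: 15.88
ee_pos: [0.544, -0.3759, 0.0589]
ee_rot: [0.0, 0.229, 0.974, -0.0]
contact_force: [-0.2, -0.3, 0.6]
width: 0.584
grasp_force: 0.0
```

>>> send_rows(rows=[{"slide": [0.08,0.06,1],"rotation": [0,0,0]},{"slide": [0,0,0.5],"rotation": [0,0,0]},{"slide": [0,0,0],"rotation": [0,0,0]}])

```text
time: 16.25
ee_pos: [0.5432, -0.3745, 0.0429]
ee_rot: [-0.0, 0.228, 0.974, 0.0]
contact_force: [-0.7, -0.7, 0.3]
width: 0.585
grasp_force: 0.0
```

>>> send_rows(rows=[{"slide": [0,0,0],"rotation": [0,0,0]},{"slide": [0,0,0],"rotation": [0,0,0]},{"slide": [0,0,0],"rotation": [0,0,0]},{"slide": [0,0,0],"rotation": [0,0,0]},{"slide": [0,0,0],"rotation": [0,0,0]},{"slide": [0,0,0],"rotation": [0,0,0]}], hand=0, squeeze=60)

```text
time: 17.0
ee_pos: [0.5436, -0.3749, 0.0437]
ee_rot: [0.0, 0.228, 0.974, -0.0]
contact_force: [1.3, -1.0, 4.2]
width: 0.135
grasp_force: 60.0
```

>>> send_rows(rows=[{"slide": [0,0,-1],"rotation": [0,0,0]},{"slide": [0,0,-3],"rotation": [0,0,0]},{"slide": [0,0,-5],"rotation": [0,0,0]},{"slide": [0,0,-5],"rotation": [0,0,0]},{"slide": [0.75,2.05,-1.6],"rotation": [0,0,0]},{"slide": [1.5,4.4,0],"rotation": [0,0,0]},{"slide": [1.8,5,0],"rotation": [0,0,0]},{"slide": [1.8,5,0],"rotation": [0,0,0]},{"slide": [1.8,5,0],"rotation": [0,0,0]},{"slide": [1.8,5,0],"rotation": [0,0,0]},{"slide": [1.8,5,0],"rotation": [0,0,0]},{"slide": [1.8,5,0],"rotation": [0,0,0]},{"slide": [1.8,5,0],"rotation": [0,0,0]},{"slide": [1,4,0],"rotation": [0,0,0]},{"slide": [0,0,0],"rotation": [0,0,-6]},{"slide": [0,0,0],"rotation": [0,0,-5.9]},{"slide": [0,0,0],"rotation": [0,0,0]},{"slide": [0,0,0],"rotation": [0,0,0]}])

```text
time: 19.25
ee_pos: [0.6029, 0.1031, 0.1988]
ee_rot: [-0.001, 0.127, 0.992, 0.0]
contact_force: [0.3, -0.3, -0.7]
width: 0.138
grasp_force: 59.5
```

```bash
python3 - <<'E'
from h import *
s=monitor.sense();p=s["ee_pos"]; R=rot(s); print(p,R[:,0])
c=cam("wrist"); save(c,"w7"); print(proj(c,(.5425,.119,.108)))
cv2.imwrite("pics/w7c.png",cv2.resize(c["image"][20:220,120:385],None,fx=3,fy=3,interpolation=cv2.INTER_CUBIC))
E
```

```text
[0.60289117 0.10312679 0.19881489] [-0.9676059   0.25246347  0.00101117]
(np.float64(250.0010993193172), np.float64(120.37083052240766))
```

View pics/w7c.png

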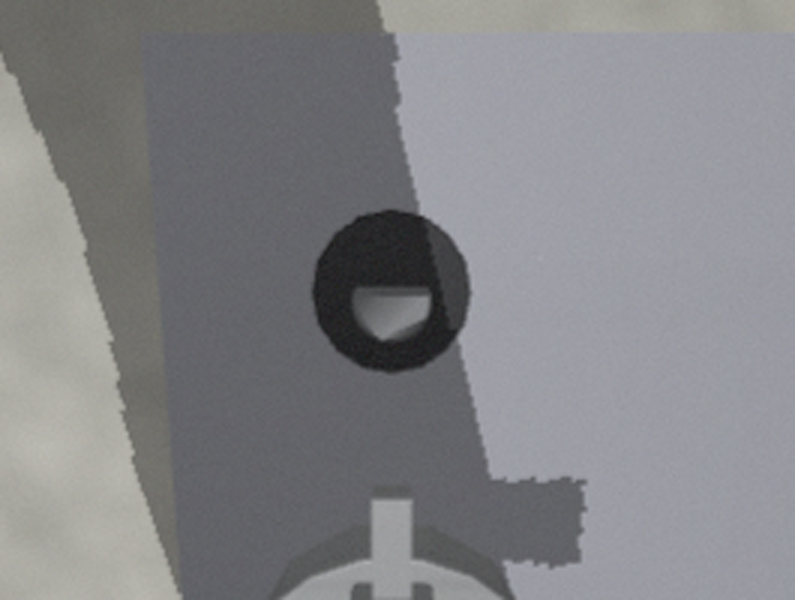

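The collar centre is at (250.5,117). The spindle's flat edge is horizontal in the image, with its tip edge at row 118.7 and its base at row 115.7, so the yaw is aligned. The pointer nib end is at (250.5,186). That was picture 10, so from here I go by numbers.

```bash
python3 - <<'E'
from h import *
c=load("w7"); s=monitor.sense();p=s["ee_pos"]; R=rot(s); im=cv2.imread("pics/w7.png"); g=cv2.cvtColor(im,cv2.COLOR_BGR2GRAY)
T=lambda u,v,z:(R.T@(pix(c,u,v,z)-p)).round(4)
m=(g[80:150,210:290]<62).astype(np.uint8); m=cv2.morphologyEx(m,cv2.MORPH_CLOSE,np.ones((5,5)))
ct=max(cv2.findContours(m,cv2.RETR_EXTERNAL,cv2.CHAIN_APPROX_NONE)[0],key=cv2.contourArea)
h=cv2.convexHull(ct); e=cv2.fitEllipse(h); print("collar ellipse",e[0][0]+210,e[0][1]+80,e[1])
print("collar",T(250.5,117,.078),T(e[0][0]+210,e[0][1]+80,.078))
print("collar edges x",T(250.5,20+210/3,.078),T(250.5,20+372/3,.078))
print("flat tip",T(250.7,118.7,.108)," flat base",T(250.7,115.7,.078))
for a,b in((118.7,236.5),): pass
print("nib top end",T(250.5,186,p[2]-.0117),T(250.5,182.5,p[2]-.0197))
n=p[2]-.0117
for r in(190,200,206): 
    x=np.where(g[r,225:280]>150)[0]+225; print(r,g[r,235:268].tolist())
print(g[105:135,250].tolist())
E
```

```text
collar ellipse 249.57514190673828 116.70491027832031 (51.12265396118164, 53.63169479370117)
collar [0.0627 0.0006 0.121 ] [ 6.29e-02 -1.00e-04  1.21e-01]
collar edges x [0.0818 0.0006 0.121 ] [0.0427 0.0006 0.121 ]
flat tip [0.0636 0.0007 0.091 ]  flat base [0.0636 0.0007 0.121 ]
nib top end [0.0404 0.0004 0.0117] [0.0399 0.0005 0.0197]
190 [99, 102, 98, 98, 99, 100, 97, 98, 120, 150, 160, 161, 160, 161, 160, 161, 160, 160, 160, 161, 160, 154, 119, 100, 99, 101, 96, 98, 99, 98, 98, 101, 98]
200 [90, 86, 95, 90, 93, 90, 91, 92, 113, 147, 159, 157, 158, 158, 157, 160, 158, 156, 158, 158, 159, 150, 114, 92, 91, 92, 91, 93, 88, 88, 90, 89, 85]
206 [90, 92, 93, 102, 110, 117, 126, 127, 135, 151, 158, 159, 156, 156, 157, 158, 155, 157, 157, 157, 157, 153, 135, 125, 120, 119, 110, 101, 94, 91, 86, 86, 87]
[38, 37, 36, 36, 39, 40, 39, 36, 36, 33, 52, 75, 72, 80, 108, 108, 112, 115, 113, 120, 121, 124, 129, 129, 134, 132, 117, 98, 57, 44]
```

>>> send_rows(rows=[{"slide": [3,0,0],"rotation": [0,0,0]},{"slide": [2.4,0,0],"rotation": [0,0,0]},{"slide": [0.8,0,0],"rotation": [0,0,0]},{"slide": [0,0,2],"rotation": [0,0,0]},{"slide": [0,0,1.5],"rotation": [0,0,0]},{"slide": [0,0,0.5],"rotation": [0,0,0]},{"slide": [0,0,0],"rotation": [0,0,0]},{"slide": [0,0,0],"rotation": [0,0,0]}])

```text
time: 20.3
ee_pos: [0.5438, 0.1184, 0.1597]
ee_rot: [0.0, 0.126, 0.992, 0.0]
contact_force: [-0.4, -0.6, -0.1]
width: 0.134
grasp_force: 59.5
```

>>> send_rows(rows=[{"slide": [0.1,0,0.4],"rotation": [0,0,0]},{"slide": [0,0,0.4],"rotation": [0,0,0]},{"slide": [0,0,0.3],"rotation": [0,0,0]},{"slide": [0,0,0.2],"rotation": [0,0,0]},{"slide": [0,0,0.2],"rotation": [0,0,0]},{"slide": [0,0,0],"rotation": [0,0,0]}])

```text
time: 21.05
ee_pos: [0.5423, 0.1187, 0.1441]
ee_rot: [-0.0, 0.126, 0.992, 0.0]
contact_force: [0.4, -0.8, -1.7]
width: 0.139
grasp_force: 59.5
```

>>> send_rows(rows=[{"slide": [0,0,0.3],"rotation": [0,0,0]},{"slide": [0,0,0.3],"rotation": [0,0,0]},{"slide": [0,0,0.3],"rotation": [0,0,0]},{"slide": [0,0,0],"rotation": [0,0,0]}])

```text
time: 21.55
ee_pos: [0.5422, 0.1187, 0.1349]
ee_rot: [-0.0, 0.126, 0.992, 0.0]
contact_force: [-1.1, -0.2, -1.3]
width: 0.135
grasp_force: 59.5
```

>>> send_rows(rows=[{"slide": [0,0,0.3],"rotation": [0,0,0]},{"slide": [0,0,0.2],"rotation": [0,0,0]},{"slide": [0,0,0],"rotation": [0,0,0]}])

```text
time: 21.92
ee_pos: [0.5426, 0.1187, 0.1305]
ee_rot: [0.0, 0.126, 0.992, 0.0]
contact_force: [-0.5, -0.1, 2.8]
width: 0.139
grasp_force: 59.9
```

>>> send_rows(rows=[{"slide": [0,0,0.2],"rotation": [0,0,0]},{"slide": [0,0,0.2],"rotation": [0,0,0]},{"slide": [0,0,0.1],"rotation": [0,0,0]},{"slide": [0,0,0],"rotation": [0,0,0]},{"slide": [0,0,0],"rotation": [0,0,0]}])

```text
time: 22.55
ee_pos: [0.5426, 0.1187, 0.1256]
ee_rot: [0.0, 0.126, 0.992, 0.0]
contact_force: [-0.8, -0.4, 5.9]
width: 0.136
grasp_force: 60.5
```

>>> send_rows(rows=[{"slide": [0,0,0.1],"rotation": [0,0,0]},{"slide": [0,0,0.1],"rotation": [0,0,0]},{"slide": [0,0,0],"rotation": [0,0,0]},{"slide": [0,0,0],"rotation": [0,0,0]}])

```text
time: 23.05
ee_pos: [0.5429, 0.1187, 0.1254]
ee_rot: [0.001, 0.126, 0.992, 0.0]
contact_force: [-7.7, -0.7, 18.5]
width: 0.135
grasp_force: 62.4
```

>>> send_rows(rows=[{"slide": [0,0,0],"rotation": [0,0,0]},{"slide": [0,0,0],"rotation": [0,0,0]},{"slide": [0,0,0],"rotation": [0,0,0]},{"slide": [0,0,0],"rotation": [0,0,0]}])

```text
time: 23.55
ee_pos: [0.5428, 0.1187, 0.1254]
ee_rot: [0.001, 0.126, 0.992, 0.0]
contact_force: [-6.9, -0.2, 19.2]
width: 0.138
grasp_force: 62.4
```

```bash
python3 - <<'E'
from h import *
s=monitor.sense(); print(s["time"],s["ee_pos"],s["contact_force"],s["grasp_force"])
if s["ee_pos"][2]<.1262 and s["contact_force"][2]>8: print(order.sign_off())
E
```

```text
23.55 [0.54284833 0.11871924 0.12540794] [-6.93397225 -0.22202148 19.21200176] 62.38108992576599
the job is handed in; nothing more can be done
None
```

The filter is fully home in the dryer's slot, and the knob is on the spindle, held pressed against its stop at about 19 N; the job was handed in at 23.6 s with the mug, boot brush and flashlight left alone.

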